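# Turn the reversed cell in the cell tester

### The arm

A 6-joint arm with a two-finger parallel gripper is mounted at the origin on the work surface. World frame = base frame: x ahead of the robot, y to its left, z up, the work surface at z = 0. Lengths are in m, angles in rad, forces in N, time in s.
With the tool pointing down it reaches from about 0.425 to 0.95 m from the base axis. Payload 3.5 kg.
Tool frame: the origin (TCP) lies midway between the tips of the shut fingers; the grasp point (between the pads) lies 19 mm behind it; z points along the fingers, y is the line along which they close (so a half turn about z gives the same grasp; the last joint's range is limited). The gripper opens to 85 mm and grips with 20 to 120 N. Pads are 22 mm wide; open, the fingers measure 114 mm over their backs; the gripper's body (76 mm by 85 mm) begins 54 mm behind the grasp point. The pads swing forward as they close: fully open they stand 13 mm farther back than shut.
Start: joints at [-1.297, 0.286, 1.577, -0, 1.279, -0.15], TCP at [0.278, -0.615, 0.231] pointing down, gripper open.
Joint ranges: [-2.77, 2.77], [-0.9, 2.22], [0.21, 2.48], [-1.53, 4.67], [0.24, 2.81], [-2.84, 2.84]. Speed limits (rad/s): [2.79, 2.79, 3.14, 3.14, 3.14, 3.14].

### API

Orientations are given as a unit quaternion [x, y, z, w].
In Python, from plant import * gives the robot as it stands.
- The arm moves only by the tool move_arm, never from a script. Its argument "moves" is a list of rows, each a list of 3 entries, a list of its own where there are three numbers: the opening, from 0 (shut) to 1 (fully open), then the shift along the tool's x, y, z in m, then the turn, a rotation vector about the tool's x, y, z in rad. A call has exactly 10 rows; each row shifts and turns the commanded pose from where the row before left it, along the tool's axes as they then stand; what a row does not reach is not made up. A row lasts 1/12 s, in which the tool goes at most 41.7 mm and 7.16 degrees, less where a joint would pass 70% of its speed; a pose out of reach is approached as far as the arm can. A call is refused whole if a number of a shift passes 0.0417 or a number of a turn 0.125, either way. A call with a gripper value outside its range is refused whole. The fingers move at their own pace and stop on an object; "grip_force" is the grip in N (left out, the last holds). Time passes only in rows, so rows that do not move let the fingers close, or fill a call up. It gives the time, the measured TCP pose, the force, the opening and the grip force at its end, in the units of the state.
- get_state(): the state, without advancing time (a new reading comes with each control period).
- read_camera(name): name is "scene" or "top"; returns the picture (400x640x3 uint8, red, green, blue); there is no depth.
- camera_params(name): a dict with "fx", "fy", "cx", "cy" (pixels), "rvec" (rotation vector, rad) and "tvec" (3), from world to camera coordinates, as OpenCV has them. Camera axes: x right, y down, z forward; pixel columns grow to the right and rows downward; lengths in m; the calibration is good to about 2 mm. A picture is of the moment at which its call begins. camera_params takes no time and is no camera call.
- sign_off(): hands the job in; it is judged then, once.
The state is a dict: "time": time; "qpos": joint angles; "dq": joint speeds; "joint_efforts": joint torques, N m; "eef_pos": TCP position; "tcp_rot": TCP orientation; "contact_force": force on the tool from outside, world axes, zero at the start; "wrist_torque": the same for the moment, N m; "opening": opening from 0.0 (shut) to 1.0 (fully open); "finger_force": force on a finger pad.
Only numpy, scipy, OpenCV 4.12 (cv2) and the standard library are available. Lean on these libraries where they do the work, as an engineer would, in place of code of your own. Each camera call takes 0.05 s, during which the arm holds its last target. There are 200 camera calls.

### The job

Three battery cells lie in the tester's cradles with their button ends meant to point at the tall housing, but one has been put in the wrong way round. Lift that cell out, turn it end for end and set it down (do not drop it) fully seated in the same cradle, with its button towards the housing, and let go. Leave the other two cells where they are.

Things in the scene. Friction and masses are not known exactly. Their poses are not given: they have to be found in the camera images.
- cell_rev_mid (a point): Middle (half length, half-way up) of the cell that starts the wrong way round, in any of the cradles. Grey cylinder, 32 mm diameter, 75 mm long, about 140 g; one end flat, the other with a crimped groove and a 16 mm wide steel button 5 mm proud. x points along the cell to the button (it may roll about x). Seated it lies level, middle 44 mm, top 60 mm above the table.
- cell_a_mid (a point): Middle of a like cell lying the right way round in another cradle, x to its button; leave alone. Every cradle is two V-shaped saddles, 21 to 31 mm either side of the cell's middle along its length; between them a 42 mm gap is open down to the base plate (top 12 mm above the table), so fingers can close across the cell's middle from above. 94 mm is free between the end walls.
- cell_b_mid (a point): Middle of the other cell lying the right way round, x to its button; leave alone.
- housing (a point): Top face centre of the tester's tall black housing (290 x 50 mm, top 60 mm above the table, three displays on it), at the button end of all cradles; a bar 38 mm high is at the other end. Tester fixed. z up, x along the row of cradles, y from cradles to housing. Seated cell middles: (0, -72, -16) mm in this frame and 85 mm either way in x; rightly laid cells have x along this y.
Mind the look-alikes: they are no part of the job. Leave any turquoise look-alike of the part that bears cell_rev_mid alone.

How it is judged:
On the way:
1. the reversed cell is lifted clear out of its cradle (middle at least 75 mm above the table) (height (world z) of cell_rev_mid above 0.075 m), for 0.2 s.
At the end, for the whole second after the job is handed in: The cell that was reversed lies at rest in its own cradle again, its middle within 15 mm of where it began and less than 49 mm above the table, its axis within 10 degrees of the cradle's, its button towards the tall housing; the other two cells are within 15 mm of where they were (distance of each of cell_rev_mid, cell_a_mid, cell_b_mid from where it was at the start of the episode below 0.015 m and height (world z) of cell_rev_mid below 0.049 m and angle between the x axis of cell_rev_mid and the y axis of housing, either way round below 0.175 rad and x of housing in the frame of cell_rev_mid above 0.04 m and linear speed of cell_rev below 0.02 m/s); the robot touches nothing.
It fails at once if the cell is dropped (it moves faster than 0.5 m/s out of the fingers) (linear speed of cell_rev above 0.5 m/s and contact force between cell_rev and the fingers below 0.05 N).
It fails at once if one of the other two cells is moved by more than 20 mm (distance of any of cell_a_mid, cell_b_mid from where it was at the start of the episode above 0.02 m).
It also fails if it takes over 37 s, if anything falls off the work surface, if the arm or the gripper's body presses on something with over 40 N, if the wrist force passes 120 N, or if a joint passes its speed limit or range.

## Working session

There is one attempt and no reset: what is moved stays moved. The work goes in short steps, Python scripts to look and compute and a tool call to move; the robot and the scene stay as the last step left them, time stands still between calls to the robot, and variables do not carry over. Pictures are saved under pics/ and viewed, at most 10 in all, crops included, and the job is handed in when it is done.

Besides the shell and the picture viewer there is one more tool, called after "Request:" by a JSON object that holds its "method" and its "body", one argument or row to a line. move_arm: Moves the arm, as the interface text tells. Its arguments: {"type":"object","properties":{"moves":{"type":"array"},"grip_force":{"type":"number"}},"required":["moves"]}

```bash
mkdir -p pics
python3 - <<'E'
from plant import *
import cv2
for n in("scene","top"):
    im=read_camera(n); cv2.imwrite(f"pics/{n}0.png",im[:,:,::-1]); print(n,camera_params(n))
s=get_state(); print(s["time"],s["eef_pos"],s["tcp_rot"],s["opening"])
E
```

```text
scene {'fx': 429.8108420314775, 'fy': 429.8108420314775, 'cx': 315.1635914974317, 'cy': 195.27446533359745, 'rvec': array([ 1.47932637,  2.15920002, -0.82261576]), 'tvec': array([ 0.08662358, -0.36628496,  1.13284936])}
top {'fx': 505.34854406057235, 'fy': 505.34854406057235, 'cx': 319.6020982160008, 'cy': 199.3791589198883, 'rvec': array([ 2.17241349, -2.12087713,  0.14344932]), 'tvec': array([0.08851538, 0.5680196 , 0.8666528 ])}
0.1 [ 0.2774511  -0.61469187  0.23008297] [ 9.77628315e-01  2.10337273e-01 -7.67042391e-05 -1.05022480e-03] 0.9994034443221665
```

View pics/top0.png

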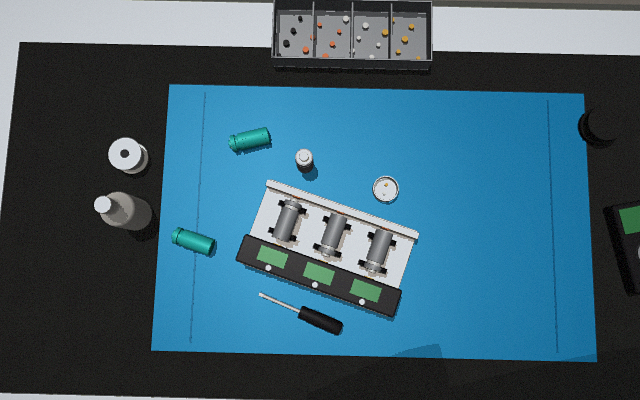

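View pics/scene0.png

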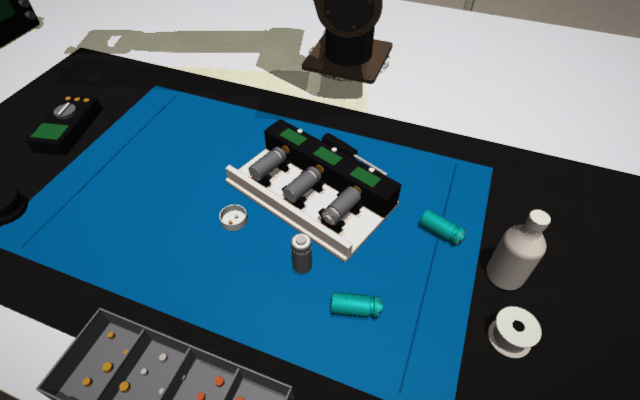

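The top view shows three grey cells in the cradles at (287,220), (333,235) and (379,250). There are also turquoise look-alikes at (250,139) and (193,241), and a standing cell at (304,160). The housing with its displays is on the lower side. The left cell's groove and button seem to be at its upper end, away from the housing. I'll check that in an enlarged crop and take the measurements.

```bash
cat > h.py <<'E'
from plant import *
import cv2, numpy as np
def cam(n):
    c=camera_params(n); K=np.array([[c["fx"],0,c["cx"]],[0,c["fy"],c["cy"]],[0,0,1]]); return K,cv2.Rodrigues(c["rvec"])[0],c["tvec"]
def plane(n,px,z):
    K,R,t=cam(n); C=-R.T@t; d=R.T@np.linalg.solve(K,[px[0],px[1],1]); return C+d*(z-C[2])/d[2]
def proj(n,P):
    K,R,t=cam(n); p=K@(R@np.asarray(P)+t); return p[:2]/p[2]
E
python3 - <<'E'
from h import *
t=cv2.imread("pics/top0.png"); s=cv2.imread("pics/scene0.png")
a=cv2.resize(t[175:325,230:430],None,fx=4,fy=4,interpolation=cv2.INTER_CUBIC)[:, :]
b=cv2.resize(s[115:265,220:410],None,fx=2,fy=2,interpolation=cv2.INTER_CUBIC)
cv2.imwrite("pics/crop.png",a)
# green displays on the housing top, both views
for n,im,box in(("top",t,(230,235,410,320)),("scene",s,(262,115,405,215))):
    x0,y0,x1,y1=box; hsv=cv2.cvtColor(im,cv2.COLOR_BGR2HSV)
    m=cv2.inRange(hsv,(45,80,40),(80,255,255)); mm=np.zeros_like(m); mm[y0:y1,x0:x1]=m[y0:y1,x0:x1]
    for c in cv2.findContours(mm,0,2)[0]:
        if cv2.contourArea(c)>60:
            M=cv2.moments(c); p=(M['m10']/M['m00'],M['m01']/M['m00']); print(n,np.round(p,1),plane(n,p,.06).round(4))
    # dark housing and white base hulls
hsv=cv2.cvtColor(t,cv2.COLOR_BGR2HSV)
for px in[(243,236),(401,291),(396,317),(237,259)]: print("corner",px,plane("top",px,.06).round(4))
for px in[(287,220),(333,235),(379,250)]: print("cell",px,plane("top",px,.056).round(4))
E
```

```text
top [365.2 290.3] [0.4079 0.0202 0.06  ]
top [318.4 273.3] [0.4346 0.1009 0.06  ]
top [272.1 256.5] [0.4614 0.1815 0.06  ]
scene [364.9 176.3] [0.4628 0.1819 0.06  ]
scene [327.2 155.3] [0.4362 0.1012 0.06  ]
scene [292.8 136.3] [0.4098 0.0208 0.06  ]
corner (243, 236) [0.4955 0.2334 0.06  ]
corner (401, 291) [ 0.4082 -0.0409  0.06  ]
corner (396, 317) [ 0.3645 -0.0325  0.06  ]
corner (237, 259) [0.4557 0.242  0.06  ]
cell (287, 220) [0.5256 0.1582 0.056 ]
cell (333, 235) [0.5013 0.0771 0.056 ]
cell (379, 250) [ 0.4772 -0.0032  0.056 ]
```

View pics/crop.png

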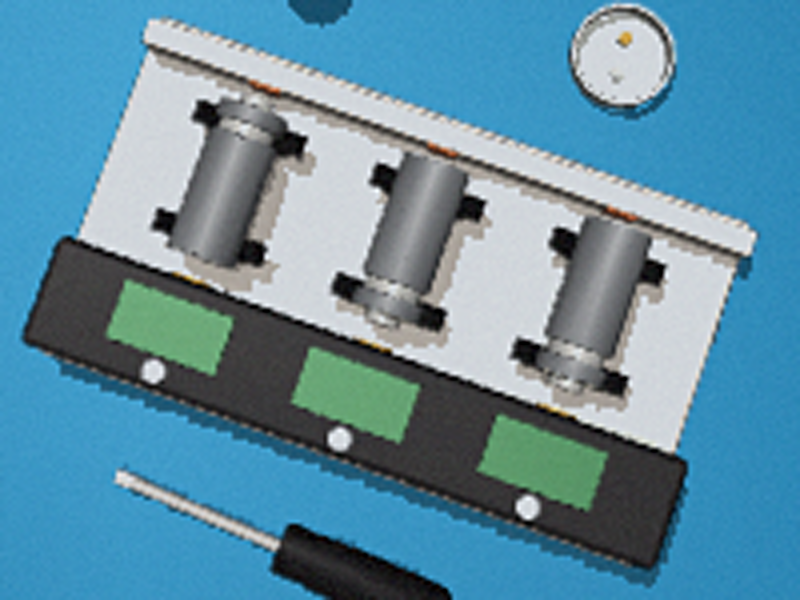

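The crop confirms it: the left cell has its groove and button at top px (293,200), against the bar, and its flat end towards the housing. The other two have their buttons at the housing end. So the reversed cell is the left one, in the +x housing cradle, and the turquoise cells and the standing cell are look-alikes. Next I'll refine its middle.

Run:
```python
from h import *
t=cv2.imread("pics/top0.png"); s=cv2.imread("pics/scene0.png")
u=np.array([.315,.949,0]);v=np.array([-.949,.315,0])
g=np.array([.5256,.1582,.044])
for n,im in(("top",t),("scene",s)):
  for k in(0,-1,-2):
    c0=g+k*.085*u
    # window: 3D box around the cell projected
    q=np.array([proj(n,c0+a*.024*u+b*.045*v+[0,0,dz]) for a in(-1,1) for b in(-1,1) for dz in(-.016,.016)],np.float32)
    w=np.zeros(im.shape[:2],np.uint8); cv2.fillConvexPoly(w,cv2.convexHull(q).astype(np.int32),255)
    hsv=cv2.cvtColor(im,cv2.COLOR_BGR2HSV); m=cv2.inRange(hsv,(0,0,70),(179,70,165))&w
    m=cv2.morphologyEx(m,cv2.MORPH_OPEN,np.ones((3,3),np.uint8))
    c=max(cv2.findContours(m,0,2)[0],key=cv2.contourArea); r=cv2.minAreaRect(c)
    P=plane(n,r[0],.046); print(n,k,np.round(r[0],1),np.round(r[1],1),P.round(4),"exp",proj(n,c0).round(1), "uv off mm",((P-c0)@u*1e3).round(1),((P-c0)@v*1e3).round(1))
# housing edges
P=[plane("top",(230+a/4,175+b/4),.06) for a,b in((65,238),(687,462),(655,565),(25,340))]
c=np.mean(P,0); print("housing",c.round(4),"rev",(c+.085*u-.072*v).round(4))
st=get_state(); from scipy.spatial.transform import Rotation as R
r=R.from_quat(st["tcp_rot"]); print(r.as_matrix().round(4),st["qpos"])
```

```text
top 0 [285.6 220. ] [16.5 41.5] [0.5266 0.1615 0.046 ] exp [287.5 220.7] uv off mm 3.4 0.1
top -1 [331.7 234.1] [16.9 41.8] [0.5035 0.0793 0.046 ] exp [332.6 236.9] uv off mm 3.2 -3.9
top -2 [376.6 251.3] [18.  45.3] [ 4.753e-01 -1.000e-04  4.600e-02] exp [378.2 253.2] uv off mm 3.9 -2.1
scene 0 [340.  204.5] [16.9 43.2] [0.5289 0.159  0.046 ] exp [340.2 203.8] uv off mm 1.8 -2.9
scene -1 [300.3 183.2] [16.3 42.4] [0.5073 0.0764 0.046 ] exp [302.7 181. ] uv off mm 1.6 -8.4
scene -2 [266. 162.] [15.8 41.2] [ 0.4801 -0.0042  0.046 ] exp [268.5 160.2] uv off mm 1.5 -8.0
housing [0.4317 0.1    0.06  ] rev [0.5268 0.158  0.06  ]
[[ 9.115e-01  4.113e-01 -6.000e-04]
 [ 4.113e-01 -9.115e-01  2.000e-03]
 [ 3.000e-04 -2.100e-03 -1.000e+00]] [-1.29697493e+00  2.87076634e-01  1.57803581e+00 -2.42030001e-05
  1.27858612e+00 -1.50011723e-01]
```

Request:
{"method": "move_arm", "body": {
  "moves": [
    [1, [0.0273, -0.0302, 0], [0, 0, 0]],
    [1, [0.0273, -0.0302, 0], [0, 0, 0]],
    [1, [0.0273, -0.0302, 0], [0, 0, 0]],
    [1, [0.0273, -0.0302, 0], [0, 0, 0]],
    [1, [0.0273, -0.0302, 0], [0, 0, 0]],
    [1, [0.0273, -0.0302, 0], [0, 0, 0]],
    [1, [0.0273, -0.0302, 0], [0, 0, 0]],
    [1, [0.0273, -0.0302, 0], [0, 0, 0]],
    [1, [0.0273, -0.0302, 0], [0, 0, 0]],
    [1, [0.0273, -0.0302, 0], [0, 0, 0]]
  ],
  "grip_force": 50
}}

```text
time: 0.93
eef_pos: [0.4021, -0.2256, 0.2309]
tcp_rot: [0.978, 0.21, -0.0, -0.0]
contact_force: [1.4, -0.8, 0.4]
opening: 0.998
finger_force: 0.0
```

Request:
{"method": "move_arm", "body": {
  "moves": [
    [1, [0.0273, -0.0302, 0], [0, 0, 0]],
    [1, [0.0273, -0.0302, 0], [0, 0, 0]],
    [1, [0.0273, -0.0302, 0], [0, 0, 0]],
    [1, [0.0273, -0.0302, 0], [0, 0, 0]],
    [1, [0.0273, -0.0302, 0], [0, 0, 0]],
    [1, [0.0273, -0.0302, 0], [0, 0, 0]],
    [1, [0.0273, -0.0302, 0], [0, 0, 0]],
    [1, [0.0273, -0.0302, 0], [0, 0, 0]],
    [1, [0.0273, -0.0302, 0], [0, 0, 0]],
    [1, [0.0273, -0.0302, 0], [0, 0, 0]]
  ]
}}

```text
time: 1.77
eef_pos: [0.5268, 0.162, 0.2309]
tcp_rot: [0.978, 0.211, -0.0, 0.0]
contact_force: [0.4, -0.1, -0.2]
opening: 0.998
finger_force: 0.0
```

Request:
{"method": "move_arm", "body": {
  "moves": [
    [0.7, [0, 0, 0], [0, 0, -0.12]],
    [0.7, [0, 0, 0], [0, 0, -0.12]],
    [0.7, [0, 0, 0], [0, 0, -0.12]],
    [0.7, [0, 0, 0], [0, 0, -0.12]],
    [0.7, [0, 0, 0], [0, 0, -0.12]],
    [0.7, [0, 0, 0], [0, 0, -0.12]],
    [0.7, [0, 0, 0], [0, 0, -0.12]],
    [0.7, [0, 0, 0], [0, 0, -0.12]],
    [0.7, [0, 0, 0], [0, 0, -0.12]],
    [0.7, [0, 0, 0], [0, 0, -0.12]]
  ]
}}

```text
time: 2.6
eef_pos: [0.5265, 0.1598, 0.2307]
tcp_rot: [0.686, 0.728, -0.0, -0.0]
contact_force: [0.7, 0.6, -0.0]
opening: 0.703
finger_force: 0.0
```

Request:
{"method": "move_arm", "body": {
  "moves": [
    [0.7, [0, 0, 0], [0, 0, -0.12]],
    [0.7, [0, 0, 0], [0, 0, -0.12]],
    [0.7, [0, 0, 0], [0, 0, -0.12]],
    [0.7, [0, 0, 0], [0, 0, -0.12]],
    [0.7, [0, 0, 0], [0, 0, -0.12]],
    [0.7, [0, 0, 0], [0, 0, -0.12]],
    [0.7, [0, 0, 0], [0, 0, -0.12]],
    [0.7, [0, 0, 0], [0, 0, -0.12]],
    [0.7, [0, 0, 0], [0, 0, -0.12]],
    [0.7, [0, 0, 0], [0, 0, -0.117]]
  ]
}}

```text
time: 3.43
eef_pos: [0.5265, 0.1598, 0.2307]
tcp_rot: [0.157, 0.988, -0.0, -0.001]
contact_force: [0.2, -0.3, 1.1]
opening: 0.701
finger_force: 0.0
```

```bash
cat > d.py <<'E'
from h import *
from scipy.spatial.transform import Rotation as R
import sys
tgt=np.array([float(a) for a in sys.argv[1:4]])
s=get_state(); r=R.from_quat(s["tcp_rot"]); M=r.as_matrix()
print(s["time"],s["eef_pos"].round(4),"open",round(s["opening"],3),"q",np.round(s["qpos"],3),"F",np.round(s["contact_force"],1),s["finger_force"])
print(M.round(3)); print("shift tool",(M.T@(tgt-s["eef_pos"])).round(4))
y=M[:,1]; e=1.2505-np.arctan2(y[1],y[0]); print("yaw err world",(e+np.pi/2)%np.pi-np.pi/2)
E
python3 d.py .527 .160 .120
```

```text
3.4333 [0.5265 0.1598 0.2307] open 0.701 q [ 0.11   0.013  1.885  0.     1.245 -1.146] F [ 0.2 -0.3  1.1] 0.0
[[-0.951  0.31  -0.001]
 [ 0.31   0.951 -0.   ]
 [ 0.001 -0.    -1.   ]]
shift tool [-0.0005  0.0004  0.1107]
yaw err world -0.005299164050963645
```

Request:
{"method": "move_arm", "body": {
  "moves": [
    [0.7, [0, 0, 0.014], [0, 0, 0]],
    [0.7, [0, 0, 0.014], [0, 0, 0]],
    [0.7, [0, 0, 0.014], [0, 0, 0]],
    [0.7, [0, 0, 0.014], [0, 0, 0]],
    [0.7, [0, 0, 0.014], [0, 0, 0]],
    [0.7, [0, 0, 0.014], [0, 0, 0]],
    [0.7, [0, 0, 0.014], [0, 0, 0]],
    [0.7, [0, 0, 0.014], [0, 0, 0]],
    [0.7, [0, 0, 0.014], [0, 0, 0]],
    [0.7, [0, 0, 0.006], [0, 0, 0.005]]
  ]
}}

```text
time: 4.27
eef_pos: [0.5252, 0.1596, 0.0967]
tcp_rot: [0.162, 0.987, -0.001, -0.002]
contact_force: [-0.6, 0.3, 0.0]
opening: 0.698
finger_force: 0.0
```

```bash
python3 d.py .527 .160 .024
python3 - <<'E'
from h import *
a=read_camera("top")[150:300,220:400,::-1]; b=read_camera("scene")[110:260,240:420,::-1]
cv2.imwrite("pics/over.png",cv2.resize(np.hstack([a,b]),(792,330),interpolation=cv2.INTER_CUBIC))
E
```

```text
4.2667 [0.5252 0.1596 0.0967] open 0.698 q [ 0.11   0.166  1.985  0.     0.995 -1.135] F [-0.6  0.3  0. ] 0.0
[[-0.947  0.32  -0.004]
 [ 0.32   0.947 -0.   ]
 [ 0.004 -0.002 -1.   ]]
shift tool [-0.0019  0.0011  0.0727]
yaw err world 0.005764769340013576
```

View pics/over.png

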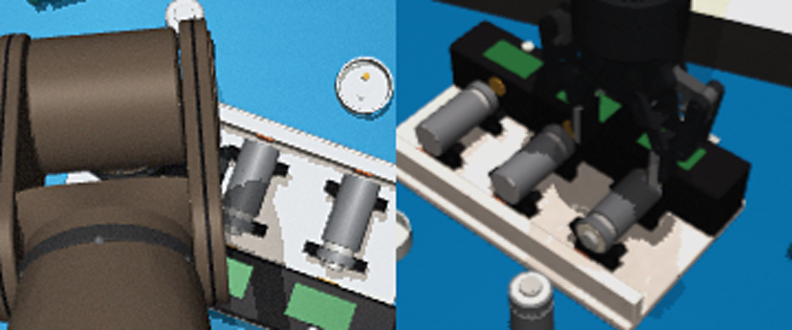

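In the scene half of the picture, the fingers at (577,125) and (655,180) straddle the reversed cell at (620,210), clear of the neighbouring cells. Now I'll descend and grip.

Request:
{"method": "move_arm", "body": {
  "moves": [
    [0.7, [-0.001, 0, 0.009], [0, 0, 0]],
    [0.7, [-0.001, 0, 0.009], [0, 0, 0]],
    [0.7, [0, 0.001, 0.009], [0, 0, 0]],
    [0.7, [0, 0, 0.009], [0, 0, 0]],
    [0.7, [0, 0, 0.009], [0, 0, 0]],
    [0.7, [0, 0, 0.009], [0, 0, 0]],
    [0.7, [0, 0, 0.009], [0, 0, 0]],
    [0.7, [0, 0, 0.008], [0, 0, 0]],
    [0.7, [0, 0, 0], [0, 0, 0]],
    [0.7, [0, 0, 0], [0, 0, 0]]
  ]
}}

```text
time: 5.2
eef_pos: [0.5287, 0.1601, 0.0276]
tcp_rot: [0.162, 0.987, -0.0, -0.001]
contact_force: [0.6, 0.3, -0.3]
opening: 0.701
finger_force: 0.0
```

Request:
{"method": "move_arm", "body": {
  "moves": [
    [0.5, [0, 0, 0], [0, 0, 0]],
    [0.45, [0, 0, 0], [0, 0, 0]],
    [0.4, [0, 0, 0], [0, 0, 0]],
    [0.35, [0, 0, 0], [0, 0, 0]],
    [0.3, [0, 0, 0], [0, 0, 0]],
    [0.2, [0, 0, 0], [0, 0, 0]],
    [0.1, [0, 0, 0], [0, 0, 0]],
    [0, [0, 0, 0], [0, 0, 0]],
    [0, [0, 0, 0], [0, 0, 0]],
    [0, [0, 0, 0], [0, 0, 0]]
  ],
  "grip_force": 50
}}

```text
time: 6.03
eef_pos: [0.5294, 0.1594, 0.0293]
tcp_rot: [0.162, 0.987, -0.001, 0.0]
contact_force: [-2.0, -4.4, 6.0]
opening: 0.359
finger_force: 49.1
```

```bash
python3 d.py .527 .160 .024
```

```text
6.0333 [0.5294 0.1594 0.0293] open 0.359 q [ 0.11   0.279  1.999 -0.002  0.864 -1.135] F [-2.  -4.4  6. ] 49.11429584026337
[[-0.948  0.319  0.   ]
 [ 0.319  0.948 -0.002]
 [-0.001 -0.001 -1.   ]]
shift tool [ 0.0025 -0.0002  0.0053]
yaw err world 0.004536910452382914
```

Request:
{"method": "move_arm", "body": {
  "moves": [
    [0, [0, 0, -0.002], [0, 0, 0]],
    [0, [0, 0, -0.004], [0, 0, 0]],
    [0, [0, 0, -0.006], [0, 0, 0]],
    [0, [0, 0, -0.01], [0, 0, 0]],
    [0, [0, 0, -0.01], [0, 0, 0]],
    [0, [0, 0, -0.01], [0, 0, 0]],
    [0, [0, 0, -0.01], [0, 0, 0]],
    [0, [0, 0, -0.01], [0, 0, 0]],
    [0, [0, 0, -0.01], [0, 0, 0]],
    [0, [0, 0, -0.01], [0, 0, 0]]
  ],
  "grip_force": 60
}}

```text
time: 6.87
eef_pos: [0.5292, 0.1602, 0.1116]
tcp_rot: [0.162, 0.987, 0.0, 0.0]
contact_force: [0.0, 0.0, -1.0]
opening: 0.353
finger_force: 59.3
```

```bash
python3 d.py .527 .160 .130
python3 - <<'E'
from h import *
b=read_camera("scene")[100:250,240:420,::-1]
cv2.imwrite("pics/lift.png",cv2.resize(b,(720,600),interpolation=cv2.INTER_CUBIC))
E
```

```text
6.8667 [0.5292 0.1602 0.1116] open 0.353 q [ 0.11   0.151  1.971  0.     1.019 -1.135] F [ 0.  0. -1.] 59.33658063411713
[[-0.947  0.32   0.001]
 [ 0.32   0.947  0.   ]
 [-0.001  0.    -1.   ]]
shift tool [ 0.002  -0.0009 -0.0184]
yaw err world 0.00545865619964081
```

View pics/lift.png

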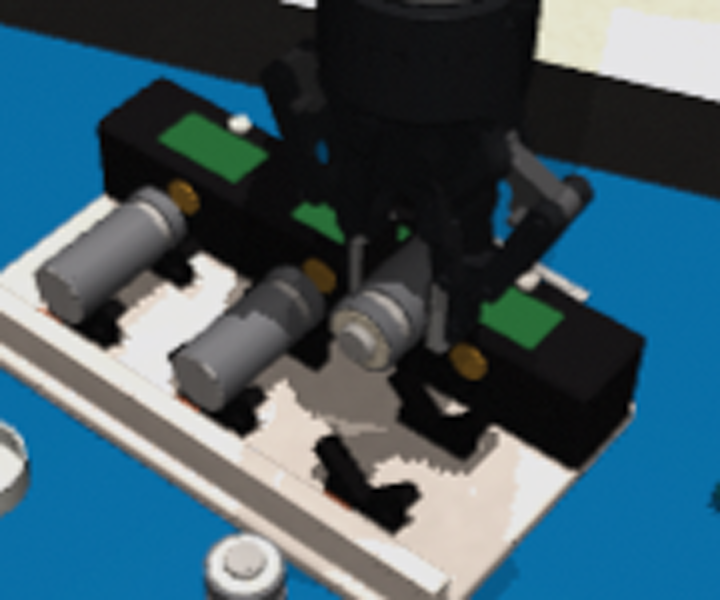

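The cell hangs level between the pads, its button facing the bar at (357,338) in the crop, and its cradle is empty. I'll raise it a little more, start the turn, and work out the grip offset along the cell.

Run:
```python
from h import *
u=np.array([.319,.948,0]);v=np.array([-.948,.319,0]); T=np.array([.5292,.1602,0])
for px in((357,340),(352,342)):
    P=plane("scene",(240+px[0]/4,100+px[1]/4),.1263); print("button tip rel tool u,v mm",((P-T)@u*1e3).round(1),((P-T)@v*1e3).round(1))
for L in(37.5,42.5): print(L,"exp button px crop",(proj("scene",T-v*L/1e3+[0,0,.1263])-[240,100])*4)
for z in(.06,): 
    for n,px in(("scene",(364.9,176.3)),("top",(272.1,256.5))): print("display rel tool",((plane(n,px,z)-T)@u*1e3).round(1),((plane(n,px,z)-T)@v*1e3).round(1))
```

```text
button tip rel tool u,v mm 1.5 -35.5
button tip rel tool u,v mm 0.7 -37.5
37.5 exp button px crop [350.49308469 341.10855336]
42.5 exp button px crop [342.22604605 348.56783594]
display rel tool -0.5 69.8
display rel tool -1.4 71.1
```

Request:
{"method": "move_arm", "body": {
  "moves": [
    [0, [0, 0, -0.01], [0, 0, 0]],
    [0, [0, 0, -0.01], [0, 0, 0]],
    [0, [0, 0, -0.005], [0, 0, 0.03]],
    [0, [0, 0, 0], [0, 0, 0.07]],
    [0, [0, 0, 0], [0, 0, 0.1]],
    [0, [0, 0, 0], [0, 0, 0.1]],
    [0, [0, 0, 0], [0, 0, 0.1]],
    [0, [0, 0, 0], [0, 0, 0.1]],
    [0, [0, 0, 0], [0, 0, 0.1]],
    [0, [0, 0, 0], [0, 0, 0.1]]
  ]
}}

```text
time: 7.75
eef_pos: [0.5291, 0.1601, 0.1357]
tcp_rot: [0.493, 0.87, -0.0, -0.0]
contact_force: [0.5, 0.2, -1.3]
opening: 0.356
finger_force: 59.4
```

Request:
{"method": "move_arm", "body": {
  "moves": [
    [0, [0, 0, 0], [0, 0, 0.1]],
    [0, [0, 0, 0], [0, 0, 0.1]],
    [0, [0, 0, 0], [0, 0, 0.1]],
    [0, [0, 0, 0], [0, 0, 0.1]],
    [0, [0, 0, 0], [0, 0, 0.1]],
    [0, [0, 0, 0], [0, 0, 0.1]],
    [0, [0, 0, 0], [0, 0, 0.1]],
    [0, [0, 0, 0], [0, 0, 0.1]],
    [0, [0, 0, 0], [0, 0, 0.1]],
    [0, [0, 0, 0], [0, 0, 0.1]]
  ]
}}

```text
time: 8.58
eef_pos: [0.5291, 0.1601, 0.1357]
tcp_rot: [0.85, 0.527, -0.0, -0.0]
contact_force: [0.4, 0.1, -1.6]
opening: 0.349
finger_force: 59.4
```

Request:
{"method": "move_arm", "body": {
  "moves": [
    [0, [0, 0, 0], [0, 0, 0.1]],
    [0, [0, 0, 0], [0, 0, 0.1]],
    [0, [0, 0, 0], [0, 0, 0.1]],
    [0, [0, 0, 0], [0, 0, 0.1]],
    [0, [0, 0, 0], [0, 0, 0.1]],
    [0, [0, 0, 0], [0, 0, 0.1]],
    [0, [0, 0, 0], [0, 0, 0.1]],
    [0, [0, 0, 0], [0, 0, 0.1]],
    [0, [0, 0, 0], [0, 0, 0.1]],
    [0, [0, 0, 0], [0, 0, 0.1]]
  ]
}}

```text
time: 9.42
eef_pos: [0.529, 0.1601, 0.1357]
tcp_rot: [0.998, 0.055, -0.0, -0.0]
contact_force: [-0.2, -0.9, -0.8]
opening: 0.356
finger_force: 59.3
```

Request:
{"method": "move_arm", "body": {
  "moves": [
    [0, [0, 0, 0], [0, 0, 0.1]],
    [0, [0, 0, 0], [0, 0, 0.1]],
    [0, [0, 0, 0], [0, 0, 0.1]],
    [0, [0, 0, 0], [0, 0, 0.08]],
    [0, [0, 0, 0], [0, 0, 0.06]],
    [0, [0, 0, 0], [0, 0, 0]],
    [0, [0, 0, 0], [0, 0, 0]],
    [0, [0, 0, 0], [0, 0, 0]],
    [0, [0, 0, 0], [0, 0, 0]],
    [0, [0, 0, 0], [0, 0, 0]]
  ]
}}

```text
time: 10.25
eef_pos: [0.5291, 0.1601, 0.1354]
tcp_rot: [0.987, -0.161, -0.0, -0.0]
contact_force: [0.3, 0.3, -1.2]
opening: 0.347
finger_force: 59.3
```

```bash
python3 d.py .529 .160 .080
python3 - <<'E'
from h import *
b=read_camera("scene")[90:240,240:420,::-1]
cv2.imwrite("pics/turn.png",cv2.resize(b,(720,600),interpolation=cv2.INTER_CUBIC))
E
```

```text
10.25 [0.5291 0.1601 0.1354] open 0.347 q [0.11  0.119 1.957 0.    1.065 2.005] F [ 0.3  0.3 -1.2] 59.31951463222504
[[ 0.948 -0.318 -0.   ]
 [-0.318 -0.948  0.   ]
 [-0.     0.    -1.   ]]
shift tool [-0.0001  0.0002  0.0554]
yaw err world 0.0033755695080479597
```

View pics/turn.png

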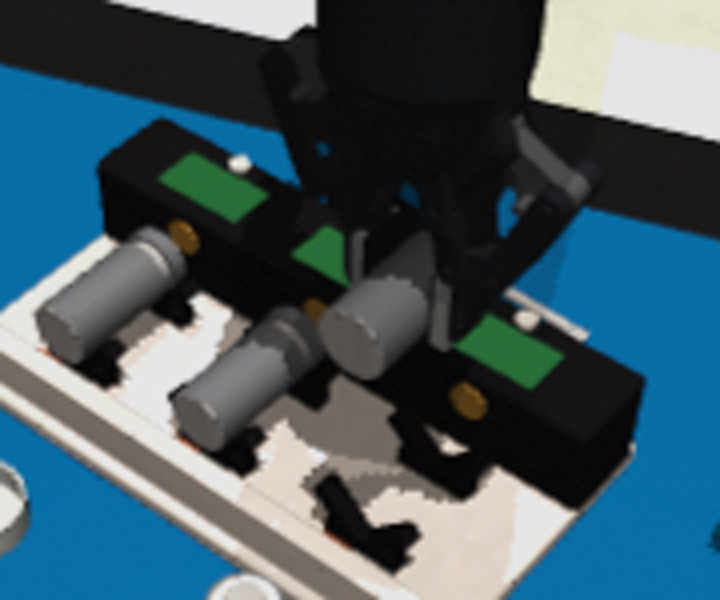

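The flat end now faces the bar (face centre about (352,342) in the crop), so the button points at the housing.

Run:
```python
from h import *
u=np.array([.318,.948,0]);v=np.array([-.948,.318,0]); T=np.array([.5291,.1601,0])
for px in((352,342),(355,340)):
    P=plane("scene",(240+px[0]/4,90+px[1]/4),.150); print("flat rel tool u,v mm",((P-T)@u*1e3).round(1),((P-T)@v*1e3).round(1))
# original: button tip and flat end in top/scene first images
for n,px,z in(("top",(293.5,197.5),.044),("scene",(331,216),.044)): 
    P=plane(n,px,z); print(n,"orig button rel tool",((P-T)@u*1e3).round(1),((P-T)@v*1e3).round(1))
# cradle end walls: bar inner face, housing face along this cell line; scene saddle mids
H=np.array([.4317,.1,0]); print("nominal mid rel tool",((H+.085*u-.072*v-T)@u*1e3).round(1),((H+.085*u-.072*v-T)@v*1e3).round(1))
```

```text
flat rel tool u,v mm 1.7 -39.2
flat rel tool u,v mm 1.9 -37.7
top orig button rel tool 1.5 -39.9
scene orig button rel tool 1.6 -28.3
nominal mid rel tool -3.0 1.2
```

Request:
{"method": "move_arm", "body": {
  "moves": [
    [0, [-0.001, 0, 0.005], [0, 0, 0]],
    [0, [0, 0, 0.01], [0, 0, 0]],
    [0, [0, 0, 0.01], [0, 0, 0]],
    [0, [0, 0, 0.01], [0, 0, 0]],
    [0, [0, 0, 0.01], [0, 0, 0]],
    [0, [0, 0, 0.01], [0, 0, 0]],
    [0, [0, 0, 0.01], [0, 0, 0]],
    [0, [0, 0, 0.01], [0, 0, 0]],
    [0, [0, 0, 0.007], [0, 0, 0]],
    [0, [0, 0, 0.003], [0, 0, 0]]
  ]
}}

```text
time: 11.13
eef_pos: [0.5273, 0.1603, 0.0486]
tcp_rot: [0.987, -0.161, -0.001, 0.0]
contact_force: [0.2, 0.4, -1.4]
opening: 0.356
finger_force: 59.3
```

```bash
python3 d.py .528 .160 .0295
```

```text
11.1333 [0.5273 0.1603 0.0486] open 0.356 q [ 0.111  0.244  1.998 -0.     0.902  2.006] F [ 0.2  0.4 -1.4] 59.33655917644501
[[ 0.948 -0.319 -0.002]
 [-0.319 -0.948 -0.   ]
 [-0.002  0.001 -1.   ]]
shift tool [0.0008 0.0001 0.0191]
yaw err world 0.003913604808947646
```

Request:
{"method": "move_arm", "body": {
  "moves": [
    [0, [0, 0, 0.002], [0, 0, 0]],
    [0, [0, 0, 0.002], [0, 0, 0]],
    [0, [0, 0, 0.002], [0, 0, 0]],
    [0, [0, 0, 0.002], [0, 0, 0]],
    [0, [0, 0, 0.002], [0, 0, 0]],
    [0, [0, 0, 0.002], [0, 0, 0]],
    [0, [0, 0, 0.002], [0, 0, 0]],
    [0, [0, 0, 0.001], [0, 0, 0]],
    [0, [0, 0, 0], [0, 0, 0]],
    [0, [0, 0, 0], [0, 0, 0]]
  ]
}}

```text
time: 11.97
eef_pos: [0.5281, 0.1605, 0.0352]
tcp_rot: [0.987, -0.161, -0.0, 0.0]
contact_force: [-0.1, -0.9, -1.9]
opening: 0.356
finger_force: 59.3
```

```bash
python3 d.py .528 .160 .0295
```

```text
11.9667 [0.5281 0.1605 0.0352] open 0.356 q [ 0.111  0.267  2.001 -0.     0.874  2.006] F [-0.1 -0.9 -1.9] 59.33334946632385
[[ 0.948 -0.319 -0.   ]
 [-0.319 -0.948 -0.   ]
 [-0.     0.    -1.   ]]
shift tool [0.     0.0005 0.0057]
yaw err world 0.0038846090848458914
```

Request:
{"method": "move_arm", "body": {
  "moves": [
    [0, [0, 0, 0.001], [0, 0, 0]],
    [0, [0, 0, 0.001], [0, 0, 0]],
    [0, [0, 0, 0.001], [0, 0, 0]],
    [0, [0, 0, 0.001], [0, 0, 0]],
    [0, [0, 0, 0.001], [0, 0, 0]],
    [0, [0, 0, 0.0005], [0, 0, 0]],
    [0, [0, 0, 0.0005], [0, 0, 0]],
    [0, [0, 0, 0], [0, 0, 0]],
    [0, [0, 0, 0], [0, 0, 0]],
    [0, [0, 0, 0], [0, 0, 0]]
  ]
}}

```text
time: 12.8
eef_pos: [0.5282, 0.1604, 0.03]
tcp_rot: [0.987, -0.161, -0.0, 0.0]
contact_force: [-2.5, -1.8, 5.4]
opening: 0.353
finger_force: 60.0
```

```bash
python3 d.py .528 .160 .0295
```

```text
12.8 [0.5282 0.1604 0.03  ] open 0.353 q [ 0.111  0.276  2.001 -0.     0.865  2.006] F [-2.5 -1.8  5.4] 59.98677313327789
[[ 0.948 -0.318 -0.   ]
 [-0.318 -0.948 -0.   ]
 [-0.     0.    -1.   ]]
shift tool [-0.0001  0.0005  0.0005]
yaw err world 0.0037594413120887182
```

It's seated: there is upward contact force, at the same height as the original grip. Next I'll release gently.

Request:
{"method": "move_arm", "body": {
  "moves": [
    [0.36, [0, 0, 0], [0, 0, 0]],
    [0.4, [0, 0, 0], [0, 0, 0]],
    [0.44, [0, 0, 0], [0, 0, 0]],
    [0.48, [0, 0, 0], [0, 0, 0]],
    [0.52, [0, 0, 0], [0, 0, 0]],
    [0.56, [0, 0, 0], [0, 0, 0]],
    [0.6, [0, 0, 0], [0, 0, 0]],
    [0.65, [0, 0, 0], [0, 0, 0]],
    [0.7, [0, 0, 0], [0, 0, 0]],
    [0.7, [0, 0, 0], [0, 0, 0]]
  ],
  "grip_force": 20
}}

```text
time: 13.63
eef_pos: [0.5282, 0.1605, 0.0293]
tcp_rot: [0.987, -0.161, 0.0, -0.0]
contact_force: [-1.0, -0.8, 0.2]
opening: 0.699
finger_force: 0.0
```

Request:
{"method": "move_arm", "body": {
  "moves": [
    [0.7, [0, 0, -0.005], [0, 0, 0]],
    [0.7, [0, 0, -0.01], [0, 0, 0]],
    [0.7, [0, 0, -0.015], [0, 0, 0]],
    [0.7, [0, 0, -0.02], [0, 0, 0]],
    [0.7, [0, 0, -0.02], [0, 0, 0]],
    [0.7, [0, 0, -0.02], [0, 0, 0]],
    [0.7, [0, 0, -0.02], [0, 0, 0]],
    [0.7, [0, 0, -0.02], [0, 0, 0]],
    [0.7, [0, 0, -0.02], [0, 0, 0]],
    [0.7, [0, 0, -0.02], [0, 0, 0]]
  ]
}}

```text
time: 14.47
eef_pos: [0.5281, 0.1605, 0.2016]
tcp_rot: [0.987, -0.161, 0.001, -0.0]
contact_force: [0.1, 0.3, 0.4]
opening: 0.695
finger_force: 0.0
```

Request:
{"method": "move_arm", "body": {
  "moves": [
    [0.7, [0.01, 0.038, 0], [0, 0, 0]],
    [0.7, [0.01, 0.038, 0], [0, 0, 0]],
    [0.7, [0.01, 0.038, 0], [0, 0, 0]],
    [0.7, [0.01, 0.038, 0], [0, 0, 0]],
    [0.7, [0.01, 0.038, 0], [0, 0, 0]],
    [0.7, [0.01, 0.038, 0], [0, 0, 0]],
    [0.7, [0.01, 0.038, 0], [0, 0, 0]],
    [0.7, [0.01, 0.038, 0], [0, 0, 0]],
    [0.7, [0, 0, 0], [0, 0, 0]],
    [0.7, [0, 0, 0], [0, 0, 0]]
  ]
}}

```text
time: 15.3
eef_pos: [0.507, -0.1551, 0.2004]
tcp_rot: [0.987, -0.163, 0.001, 0.0]
contact_force: [0.3, -0.1, -1.4]
opening: 0.698
finger_force: 0.0
```

```bash
python3 d.py .528 .160 .0295
python3 - <<'E'
from h import *
a=read_camera("top")[170:320,220:400,::-1]; b=read_camera("scene")[110:260,240:420,::-1]
cv2.imwrite("pics/end.png",cv2.resize(np.hstack([a,b]),(792,330),interpolation=cv2.INTER_CUBIC))
E
```

```text
15.3 [ 0.507  -0.1551  0.2004] open 0.698 q [-0.489 -0.006  1.961  0.     1.186  1.411] F [ 0.3 -0.1 -1.4] 0.0
[[ 0.947 -0.322  0.001]
 [-0.322 -0.947 -0.   ]
 [ 0.001 -0.    -1.   ]]
shift tool [-0.082  -0.3051  0.1708]
yaw err world 0.008065817236154516
```

View pics/end.png

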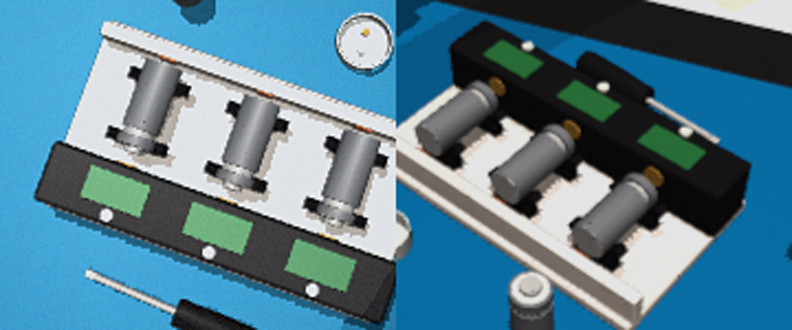

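In the top half of the picture all three cells sit level in their cradles with buttons towards the housing. The turned cell is at (146,108), lined up with the two untouched ones, and the arm is clear.

```bash
python3 -c "
from plant import *
print(sign_off())"
```

```text
the job is handed in; nothing more can be done
None
```

The reversed cell was lifted out, turned end for end and set back in its own cradle with its button towards the housing; the other two cells were left alone and the job is handed in, at about 15 s of the 37 s allowed.

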